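Push a spent ink cartridge under the spring flap of the recycling box

TASK

The spent ink cartridge lies in the feed channel of the recycling box, whose mouth is closed by a spring flap. Press the flap's red bar down with one fingertip to hold the flap open, and while it is held push the cartridge along the channel with the other fingertip, under the open flap, until it drops into the green box; then let the flap spring shut and move the hand clear. Do not pick up or lift the cartridge, and leave the mug, tape roll, stamp and yellow carton as they stand.

Things in the scene. Friction and masses are not known exactly. Their poses are not given: they have to be found in the camera images.
- chute: Recycling box with its feed channel, fixed to the desk. Origin on the desk, below the middle of the channel where the shut flap stands; x runs along the channel in the push direction, y across it towards the red bar, z up. All x, y below are in this frame.
- deck_end (a point): Middle of the far end of the grey feed deck, on its top, at x -10 mm, 80 mm above the desk. The deck is solid, x -150 to -10 mm, y -30 to +46 mm; two rails 8 mm high leave a channel 46 mm wide (y -23 to +23 mm). Past this end the cartridge drops into the box.
- box_floor (a point): Centre of the inner floor of the green box, 5 mm above the desk, at x +55, y +4 mm. Inside: x -10 to +121 mm, y -34 to +42 mm; walls 105 mm high; clear roof, top 109 mm above the desk, from x +7 mm on.
- hinge (a point): Flap hinge axis at x 0, y +42 mm, 102 mm above the desk; the axis (a rod) runs along x between two 8 mm square posts whose tops are 108 mm above the desk, at x -146 and +9 mm. The flap is one rigid piece: the orange plate across the channel and, on the other side of the hinge, the red bar. Pressing the bar down swings the plate up and aside in its own plane.
- flap (a joint): Flap angle, rad: 0 shut, 0.785 fully open at a hard stop. A spring shuts it: pressing the bar takes about 1 N at first, 4 N fully open. Pushing against the plate does not open it. Above 0.7 rad the plate's lower edge is 20 mm or more above the deck, and nothing of the flap is higher than 150 mm above the desk.
- bar_mid (a point): Middle of the upper face of the red press bar, which runs from x -150 to -5 mm, 26 mm wide, 5 mm thick. Shut, the face slopes up away from the channel at 45 degrees, this point at y +68 mm, 106 mm above the desk. Fully open, the face is level, 86 mm above the desk (6 mm above the deck), y +50 to +76 mm. Press anywhere along it; a fingertip can slide along it.
- flap_edge (a point): Middle of the lower edge of the orange flap plate, on its face towards the channel; shut, at x 0, y +5 mm, 83 mm above the desk. Shut, the plate spans x 0 to 4 mm, y -12 to +22 mm, top edge 105 mm above the desk.
- cartridge: Spent ink cartridge, black with a blue label on top, 60 mm long (x), 40 mm wide (y), 16 mm high, 45 g; origin at the centre of its underside. It lies flat on the deck in the channel, its length along the channel, short of the flap.
- cartridge_mid (a point): Centre of the cartridge, 8 mm above its underside.
- mug: Blue mug, 76 mm across with a handle, 90 mm high, origin at the centre of its underside. Bystander.
- tape: Yellow roll of tape lying flat, 90 mm across, 24 mm high, origin at the centre of its underside. Bystander.
- stamp: Rubber stamp, black base 60 x 24 mm, turned wooden handle, 58 mm high, origin at the centre of its underside. Bystander.
- carton: Upright yellow carton, 50 x 30 mm, 75 mm high, origin at the centre of its underside. Bystander.
There are look-alikes about, which are no part of the job. There is more than one size of the cartridge; the one meant has the size given above.

How it is judged:
On the way, in this order (a step that is already met when the one before it is completed fails the run):
1. a fingertip holds the flap open by its bar (past 0.5 rad), the cartridge still short of the flap (value of joint flap above 0.5 rad and contact force between the fingers and flap above 0.3 N and x of cartridge_mid in the frame of chute below -0.032 m), for 0.2 s.
2. the cartridge's nose passes at least 8 mm under the flap while a fingertip still holds the flap open (value of joint flap above 0.5 rad and contact force between the fingers and flap above 0.3 N and x of cartridge_mid in the frame of chute above -0.022 m), for 0.05 s.
At the end, for the whole second after the job is handed in: The cartridge lies at rest inside the green box, its centre below the deck (under 70 mm above the desk) and past the flap; the flap is shut (under 0.08 rad); mug, tape, stamp and carton are within 20 mm of where they stood and upright (x of cartridge_mid in the frame of chute between 0 and 0.121 m and y of cartridge_mid in the frame of chute between -0.034 and 0.042 m and z of cartridge_mid in the frame of chute below 0.07 m and linear speed of cartridge below 0.02 m/s and value of joint flap below 0.08 rad and distance of each of mug, tape, stamp, carton from where it was at the start of the episode below 0.02 m and angle between each of mug, tape, stamp, carton's own z axis and vertical below 0.2 rad); the robot touches nothing.
It fails at once if the cartridge was lifted (its centre more than 20 mm above where it lies on the deck) (z of cartridge_mid in the frame of chute above 0.108 m).
It fails at once if the mug was disturbed (moved over 20 mm) (distance of mug from where it was at the start of the episode above 0.02 m).
It fails at once if the tape roll was disturbed (moved over 20 mm) (distance of tape from where it was at the start of the episode above 0.02 m).
It fails at once if the rubber stamp was disturbed (moved over 20 mm) (distance of stamp from where it was at the start of the episode above 0.02 m).
It fails at once if the yellow carton was disturbed (moved over 20 mm) (distance of carton from where it was at the start of the episode above 0.02 m).
It also fails if it takes over 48 s, if anything falls off the work surface, if the arm or the gripper's body presses on something with over 40 N, if the wrist force passes 120 N, or if a joint passes its speed limit or range.

ROBOT

A 6-joint arm with a two-finger parallel gripper is mounted at the origin on the work surface. World frame = base frame: x ahead of the robot, y to its left, z up, the work surface at z = 0. Lengths are in m, angles in rad, forces in N, time in s.
With the tool pointing down it reaches from about 0.375 to 0.925 m from the base axis. Payload 5.7 kg.
Tool frame: the origin (TCP) lies midway between the tips of the shut fingers; the grasp point (between the pads) lies 19 mm behind it; z points along the fingers, y is the line along which they close (so a half turn about z gives the same grasp; the last joint's range is limited). The gripper opens to 88 mm and grips with 3 to 60 N. Pads are 20 mm wide; open, the fingers measure 115 mm over their backs; the gripper's body (75 mm by 178 mm) begins 61 mm behind the grasp point.
Start: joints at [-1.416, 0.359, 1.51, -0, 1.272, -0.115], TCP at [0.16, -0.578, 0.187] pointing down, gripper open.
Joint ranges: [-2.97, 2.97], [-1.01, 2.36], [0.21, 2.38], [-0.96, 4.11], [0.2, 2.71], [-2.98, 2.98]. Speed limits (rad/s): [2.39, 2.39, 3.14, 3.14, 3.14, 3.14].

INTERFACE

Orientations are given as a unit quaternion [x, y, z, w].
In Python, from bench import move_ptp, servo_line, goto_joints, move_gripper, sleep, inverse_kinematics, capture, PlanningError, close_job, spot_in, silhouettes, current_clock, current_joint_pos, current_qvel, current_joint_torque, current_position, current_orientation, current_force, current_torque, current_finger_gap, current_grip_force gives the robot as it stands. Calls block until the motion is done:
- move_ptp(position, orientation): joint-space move of the TCP to a pose.
- servo_line(position, orientation=None, rate=0.15, contact_N=None): straight line of the TCP; orientation=None keeps the orientation; rate is the mean speed in m/s. With contact_N (N) it stops when the force on the tool has changed by that much, and returns True; else False.
- goto_joints(angles): joint-space move.
- move_gripper(opening): finger opening in m; the grip force is fixed at half the most; returns when the fingers have stopped.
- sleep(seconds).
- inverse_kinematics(position, orientation): joint angles nearest the present ones, or None.
- capture(name): name is "scene" or "side" or "wrist"; returns a dict with "image" (480x640x3 uint8, blue, green, red), "range_z" (480x640 float32, m along the optical axis (not along the pixel's ray), 0 where there is no reading), "intrinsics" (3x3 intrinsics, pixels), "R" (3x3) and "t" (3): a world point X has camera coordinates R X + t. Camera axes: x right, y down, z forward; pixel columns grow to the right and rows downward; lengths in m; the calibration is good to about 2 mm. A picture is of the moment at which its call begins.
A pose or a line that the arm cannot do raises PlanningError and nothing moves.
- close_job(): hands the job in; it is judged then, once.
Trained networks look in the newest picture that a camera, given by its name, has taken for a name from the list of things; names that differ only in an ending like _2 or _b are one class to them, and where a whole thing is asked for, a point or a joint stands for the part that bears it (a point fixed in the world has none). Each returns a list of dicts, best first, with "conf" (0 to 1); they miss things now and then, are a little off and sometimes report something else, mostly with a low value. They report only what shows in the picture. A call takes as long as a camera call. They do not tell look-alikes from the thing itself.
- spot_in(camera, query): "xy" ([column, row] in pixels, amid what is visible of it).
- silhouettes(camera, query): "region" (480x640 bool, what is visible of it) and "xy" ([column, row] in pixels, amid what is visible of it).
Readings, each from a call of its own:
- current_clock(): time.
- current_joint_pos(): joint angles.
- current_qvel(): joint speeds.
- current_joint_torque(): joint torques, N m.
- current_position(): TCP position.
- current_orientation(): TCP orientation.
- current_force(): force on the tool from outside, world axes, zero at the start.
- current_torque(): the same for the moment, N m.
- current_finger_gap(): finger opening in m.
- current_grip_force(): force on a finger pad.
Only numpy, scipy, OpenCV 4.12 (cv2) and the standard library are available. Lean on these libraries where they do the work, as an engineer would, in place of code of your own. Each camera call takes 0.05 s, during which the arm holds its last target. There are 200 camera calls.

## Working session

There is one attempt and no reset: what is moved stays moved. The work goes in short steps, each a Python script; the robot and the scene stay as the last script left them, time stands still between calls to the robot, and variables do not carry over. Pictures are saved under pics/ and viewed, at most 10 in all, crops included, and the job is handed in when it is done.

```bash
mkdir -p pics; ls
cat > h.py <<'E'
import numpy as np, cv2
from bench import *
def world(c,uv,z=None):
    K,R,t=c["intrinsics"],c["R"],c["t"]; uv=np.atleast_2d(uv).astype(float)
    d=np.c_[uv,np.ones(len(uv))]@np.linalg.inv(K).T
    return (d*np.asarray(z).reshape(-1,1)-t)@R
def cloud(c,mask):
    v,u=np.nonzero(mask&(c["range_z"]>0)); return world(c,np.c_[u,v],c["range_z"][v,u])
def pix(c,X):
    p=(np.atleast_2d(X)@c["R"].T+c["t"])@c["intrinsics"].T; return p[:,:2]/p[:,2:]
E
python3 - <<'E'
from h import *
a=capture("scene");b=capture("side")
cv2.imwrite("pics/a.png",a["image"]);cv2.imwrite("pics/b.png",b["image"])
for n,c in(("scene",a),("side",b)):
    print(n,"cam at",-c["R"].T@c["t"])
    for q in("chute","cartridge","flap","mug","tape","stamp","carton"):
        for s in silhouettes(n,q)[:3]:
            p=cloud(c,s["region"])
            print(q,round(s["conf"],2),np.round(s["xy"]),len(p),np.round(np.median(p,0),3) if len(p) else "",np.round(np.percentile(p,[2,98],axis=0),3).tolist() if len(p) else "")
E
```

```text
pics
scene cam at [ 0.94839518 -0.52214263  0.76558714]
chute 0.81 [298. 234.] 8596 [0.582 0.046 0.082] [[0.507, -0.054, 0.001], [0.664, 0.21, 0.112]]
chute 0.28 [272. 237.] 1827 [0.558 0.019 0.103] [[0.481, -0.064, -0.001], [0.593, 0.161, 0.114]]
cartridge 0.73 [331. 365.] 495 [ 0.721 -0.101  0.01 ] [[0.7, -0.113, 0.002], [0.739, -0.084, 0.013]]
cartridge 0.7 [309. 252.] 797 [0.617 0.019 0.096] [[0.593, -0.006, 0.083], [0.642, 0.056, 0.098]]
cartridge 0.55 [209. 272.] 1489 [ 0.451 -0.034  0.021] [[0.407, -0.057, 0.001], [0.487, -0.002, 0.024]]
flap 0.68 [268. 238.] 1806 [0.559 0.017 0.103] [[0.489, -0.064, -0.001], [0.594, 0.129, 0.114]]
mug 0.95 [410. 288.] 3194 [0.78  0.053 0.056] [[0.736, 0.029, 0.001], [0.817, 0.112, 0.09]]
mug 0.47 [269. 239.] 1727 [0.56  0.015 0.104] [[0.503, -0.064, -0.0], [0.593, 0.161, 0.114]]
tape 0.89 [379. 242.] 1198 [0.674 0.191 0.018] [[0.631, 0.152, 0.0], [0.715, 0.238, 0.026]]
tape 0.23 [303. 233.] 8348 [0.582 0.046 0.084] [[0.511, -0.054, 0.004], [0.664, 0.209, 0.113]]
stamp 0.36 [321. 161.] 51 [0.501 0.288 0.053] [[0.489, 0.281, 0.049], [0.509, 0.3
[... 605 characters left out ...]
5, -0.06, 0.096], [0.595, 0.082, 0.115]]
flap 0.35 [325. 289.] 14133 [0.551 0.151 0.106] [[0.493, -0.044, 0.01], [0.643, 0.228, 0.112]]
mug 0.55 [223. 200.] 3655 [0.77  0.076 0.061] [[0.73, 0.034, 0.005], [0.813, 0.12, 0.091]]
tape 0.87 [221. 297.] 2004 [0.668 0.2   0.022] [[0.626, 0.159, 0.002], [0.71, 0.242, 0.026]]
stamp 0.55 [292. 443.] 1445 [0.497 0.295 0.015] [[0.477, 0.268, 0.004], [0.521, 0.316, 0.056]]
stamp 0.49 [381. 221.] 2097 [0.554 0.016 0.105] [[0.516, -0.064, 0.002], [0.598, 0.1, 0.115]]
stamp 0.39 [325. 290.] 14089 [0.55  0.152 0.107] [[0.493, -0.043, 0.012], [0.642, 0.228, 0.113]]
carton 0.83 [430. 339.] 1837 [0.422 0.115 0.073] [[0.404, 0.061, -0.0], [0.444, 0.125, 0.077]]
```

View pics/a.png

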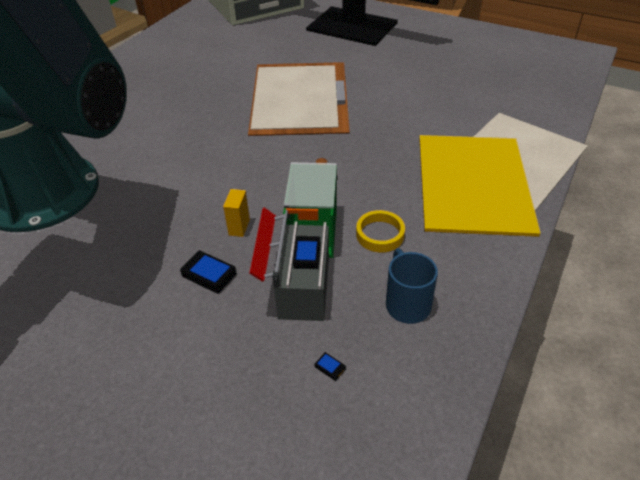

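View pics/b.png

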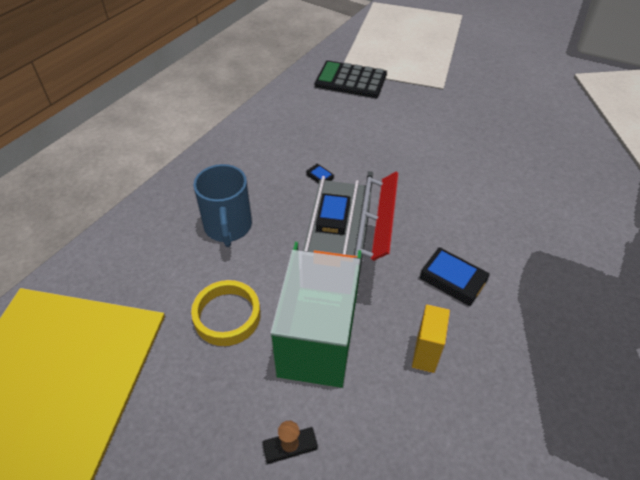

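The scene view shows the chute at (300,240), with the target cartridge in the channel at (309,252). The red bar is at (263,243) on the robot side, and loose look-alikes lie at (209,272) and (331,365). In the side view the channel runs from (335,185) towards the green box at (318,330). I'll get the chute's pose from the red bar and check it against the deck and roof.

Run:
```python
from h import *
import json
P={}
for n in("scene","side"):
    c=capture(n);h=cv2.cvtColor(c["image"],cv2.COLOR_BGR2HSV)
    red=((h[...,0]<4)|(h[...,0]>175))&(h[...,1]>200)&(h[...,2]>90)
    red=cv2.erode(red.astype(np.uint8),np.ones((3,3)))>0
    p=cloud(c,red); p=p[(p[:,2]>.09)&(p[:,2]<.125)&(np.abs(p[:,0]-.55)<.1)&(np.abs(p[:,1])<.15)]
    (cx,cy),wh,_=cv2.minAreaRect(p[:,:2].astype(np.float32)); 
    vx,vy,_,_=cv2.fitLine(p[:,:2].astype(np.float32),cv2.DIST_HUBER,0,.01,.01).ravel()
    if vy<0: vx,vy=-vx,-vy
    X=np.array([vx,vy]);Y=np.array([-vy,vx])
    o=np.array([cx,cy])+.0775*X-.068*Y
    print(n,"bar",len(p),wh,"zmed",np.median(p[:,2]),"origin",o,"yaw",np.degrees(np.arctan2(vy,vx)))
    v,u=np.nonzero(c["range_z"]>0); A=world(c,np.c_[u,v],c["range_z"][v,u])
    L=np.c_[(A[:,:2]-o)@X,(A[:,:2]-o)@Y,A[:,2]]
    for nm,m in(("roof",(abs(L[:,2]-.109)<.006)&(L[:,0]>.02)&(L[:,0]<.2)&(abs(L[:,1])<.1)),
                ("deck",(abs(L[:,2]-.08)<.004)&(L[:,0]<-.01)&(L[:,0]>-.2)&(abs(L[:,1])<.03)),
                ("cart",(abs(L[:,2]-.096)<.004)&(L[:,0]<-.01)&(L[:,0]>-.14)&(abs(L[:,1])<.022))):
        q=L[m]; print(nm,len(q),np.round(np.percentile(q,[1,50,99],axis=0),4).tolist())
    P[n]=[*o,float(np.arctan2(vy,vx))]
json.dump(P,open("p.json","w"),default=float)
print(current_position(),current_orientation(),current_clock())
```

```text
scene bar 709 (0.015681898221373558, 0.1394730806350708) zmed 0.10682776798151714 origin [0.58125007 0.09713602] yaw 114.118614
roof 1883 [[0.0208, -0.0387, 0.1059], [0.0711, 0.0025, 0.1088], [0.1275, 0.044, 0.1116]]
deck 1299 [[-0.1476, -0.0296, 0.0767], [-0.1115, -0.0, 0.0797], [-0.011, 0.0297, 0.0835]]
cart 700 [[-0.1079, -0.0209, 0.0925], [-0.0808, -0.0015, 0.0959], [-0.0484, 0.0181, 0.0984]]
side bar 777 (0.015048595145344734, 0.13790008425712585) zmed 0.10709997045296171 origin [0.57858987 0.10395164] yaw 114.150116
roof 5731 [[0.0212, -0.0381, 0.1046], [0.0769, 0.0035, 0.1091], [0.1222, 0.0444, 0.1114]]
deck 1600 [[-0.1524, -0.0297, 0.0778], [-0.0547, 0.0025, 0.0801], [-0.022, 0.0297, 0.0832]]
cart 1016 [[-0.112, -0.0202, 0.0926], [-0.0797, -0.0004, 0.0962], [-0.0529, 0.0191, 0.0983]]
[ 0.15992215 -0.57826428  0.18652213] [ 9.90914232e-01  1.34495286e-01 -6.81568328e-06 -5.65176582e-05] 0.9
```

```bash
cat >> h.py <<'E'
O=np.array([.5800,.1005]);a=np.radians(114.13)
X=np.array([np.cos(a),np.sin(a)]);Y=np.array([-X[1],X[0]])
def W(x,y,z): return [*(O+x*X+y*Y),z]
def L(p): d=np.array(p[:2])-O; return np.round([d@X,d@Y,p[2]],4)
def quat(b): return [np.cos(b/2),np.sin(b/2),0,0]
E
python3 - <<'E'
from h import *
q=min((quat(a),quat(a-np.pi)),key=lambda q:abs(inverse_kinematics(W(-.128,.033,.2),q)[5]))
print(q,inverse_kinematics(W(-.128,.033,.2),q),inverse_kinematics(W(-.015,.033,.086),q))
move_ptp(W(-.128,.033,.22),q); move_gripper(.055)
servo_line(W(-.128,.033,.135))
print(L(current_position()),current_finger_gap(),current_clock(),current_force())
ims=[]
for n in("scene","side"):
    c=capture(n); u,v=pix(c,W(-.09,.03,.1))[0].astype(int)
    i=c["image"][max(v-90,0):v+90,max(u-90,0):u+90]; ims.append(cv2.resize(i,(400,400),interpolation=cv2.INTER_CUBIC))
cv2.imwrite("pics/c.png",np.hstack(ims))
E
```

```text
[np.float64(0.5436872431628255), np.float64(0.8392879015105643), 0, 0] [-1.63976050e-01  3.51579251e-01  1.48660328e+00 -4.44089210e-16
  1.30341012e+00 -5.85123999e-01] [ 7.94537416e-03  4.13987286e-01  1.70758870e+00 -4.44089210e-16
  1.02001666e+00 -4.13202574e-01]
[-0.1283  0.0325  0.1356] 0.05497060275431795 4.8083 [ 1.00960364 -0.34516239  0.43547952]
```

View pics/c.png

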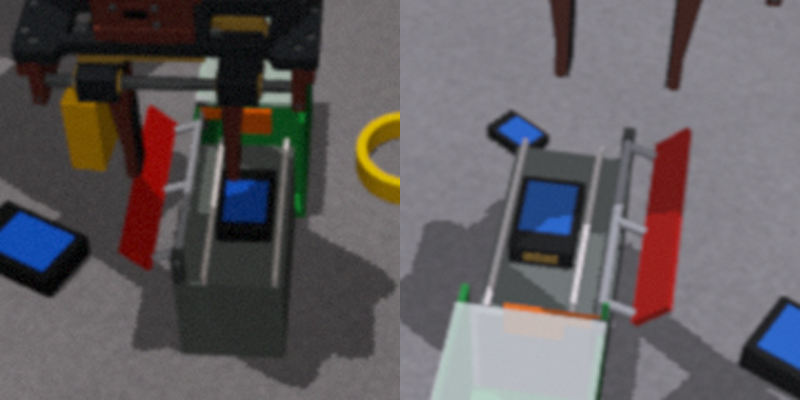

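The left picture shows the two tips straddling the rod, with the bar finger at (135,170) and the channel finger at (232,170). The cartridge at (245,205) is ahead of them. Next I press the bar down.

Run:
```python
from h import *
f0=np.array(current_force())
for z,k in((.11,6),(.1,7),(.093,8),(.0845,9)):
    r=servo_line(W(-.128,.033,z),rate=.04,contact_N=k); print(r,L(current_position()),np.round(np.array(current_force())-f0,1))
    if r: break
sleep(.3); print(current_clock(),np.round(np.array(current_force())-f0,1),np.round(current_torque(),2))
ims=[]
for n in("scene","side"):
    c=capture(n); u,v=pix(c,W(-.09,.03,.1))[0].astype(int)
    i=c["image"][max(v-90,0):v+90,max(u-90,0):u+90]; ims.append(cv2.resize(i,(400,400),interpolation=cv2.INTER_CUBIC))
cv2.imwrite("pics/d.png",np.hstack(ims))
```

```text
False [-0.1281  0.0329  0.11  ] [ 0.1  0.6 -1. ]
False [-0.1278  0.0333  0.0996] [-0.5  0.5 -1.1]
False [-0.1278  0.0333  0.0926] [ 1.2 -0.2 -0.6]
False [-0.1278  0.0333  0.0841] [-0.2 -0.3 -1.2]
7.0667 [ 0.8 -0.3 -0.6] [ 0.01 -0.15 -0.05]
```

View pics/d.png

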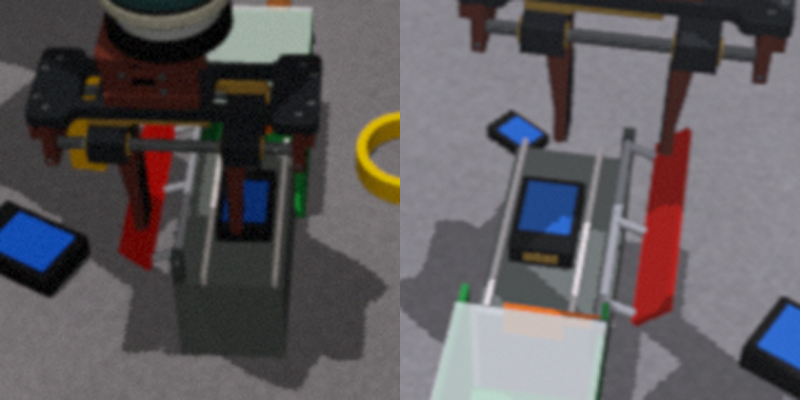

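The bar hasn't moved. In the side view the tips (562,138) and (668,150) still hang above the deck. I'll triangulate where they really are.

Run:
```python
from h import *
C={n:capture(n) for n in("scene","side")}
T={"bar":{"scene":(145,228),"side":(668,152)},"chan":{"scene":(236,235),"side":(562,139)}}
for k,d in T.items():
    pt=[];M=[]
    for n,c in C.items():
        u,v=pix(c,W(-.09,.03,.1))[0].astype(int)
        s=np.array(d[n],float)
        if n=="side": s[0]-=400
        s=s/400*180+[u-90,v-90]; pt.append(s.reshape(2,1)); M.append(c["intrinsics"]@np.c_[c["R"],c["t"]])
        z=c["range_z"][int(s[1])-3:int(s[1])+1,int(s[0])-2:int(s[0])+3]; print(n,s, "depth-pt",[L(world(c,s,zz)[0]) for zz in (z[z>0].min(),)])
    h=cv2.triangulatePoints(M[0],M[1],pt[0],pt[1]).ravel(); print(k,L(h[:3]/h[3]))
print("tcp",L(current_position()),current_finger_gap())
for n,c in C.items():
    p=cloud(c,np.ones((480,640),bool)); l=np.c_[(p[:,:2]-O)@X,(p[:,:2]-O)@Y,p[:,2]]
    for nm,y0,y1 in(("chan",-.02,.022),("bar",.045,.085)):
        m=(l[:,0]<-.07)&(l[:,0]>-.19)&(l[:,1]>y0)&(l[:,1]<y1)&(l[:,2]>.116)&(l[:,2]<.15); print(n,nm,m.sum(),np.round(np.percentile(l[m],[2,50,98],axis=0),3).tolist() if m.sum() else "")
```

```text
scene [261.25 262.6 ] depth-pt [array([-0.1421,  0.0604,  0.1262])]
side [387.6 182.4] depth-pt [array([-0.1117,  0.0662,  0.1264])]
bar [-0.1279  0.065   0.1104]
scene [302.2  265.75] depth-pt [array([-0.1439, -0.001 ,  0.1243])]
side [339.9  176.55] depth-pt [array([-0.1109,  0.0023,  0.1273])]
chan [-0.13    0.0006  0.1089]
tcp [-0.128   0.0329  0.0846] 0.05510238816064419
scene chan 96 [[-0.14, -0.004, 0.122], [-0.138, -0.001, 0.136], [-0.122, 0.005, 0.149]]
scene bar 123 [[-0.14, 0.06, 0.121], [-0.137, 0.062, 0.135], [-0.119, 0.069, 0.15]]
side chan 132 [[-0.132, -0.004, 0.121], [-0.116, 0.001, 0.135], [-0.114, 0.005, 0.149]]
side bar 109 [[-0.118, 0.06, 0.121], [-0.116, 0.064, 0.136], [-0.114, 0.069, 0.149]]
```

Run:
```python
from h import *
A=[]
for n in("scene","side"):
    c=capture(n); p=cloud(c,np.ones((480,640),bool)); A.append(np.c_[(p[:,:2]-O)@X,(p[:,:2]-O)@Y,p[:,2]]-[-.128,.0329,0])
A=np.vstack(A); A=A[(abs(A[:,0])<.06)&(abs(A[:,1])<.13)]
for z in np.arange(.1,.26,.01):
    l=A[abs(A[:,2]-z)<.005]
    print(round(z,2),len(l),np.round(np.percentile(l[:,:2],[2,98],axis=0),3).tolist() if len(l) else "")
    if len(l): print("     ahead/behind>18mm:",np.sum(l[:,0]>.018),np.sum(l[:,0]<-.018))
```

```text
0.1 1741 [[-0.021, -0.052], [0.059, 0.033]]
     ahead/behind>18mm: 1308 61
0.11 718 [[-0.022, 0.005], [0.059, 0.046]]
     ahead/behind>18mm: 304 79
0.12 83 [[-0.012, -0.036], [0.051, 0.044]]
     ahead/behind>18mm: 7 0
0.13 159 [[-0.011, -0.037], [0.014, 0.036]]
     ahead/behind>18mm: 0 0
0.14 154 [[-0.012, -0.037], [0.014, 0.036]]
     ahead/behind>18mm: 0 0
0.15 174 [[-0.012, -0.037], [0.014, 0.036]]
     ahead/behind>18mm: 0 0
0.16 197 [[-0.012, -0.039], [0.014, 0.038]]
     ahead/behind>18mm: 0 0
0.17 228 [[-0.012, -0.04], [0.014, 0.039]]
     ahead/behind>18mm: 0 0
0.18 251 [[-0.012, -0.041], [0.014, 0.04]]
     ahead/behind>18mm: 0 0
0.19 56 [[-0.012, -0.039], [0.014, 0.039]]
     ahead/behind>18mm: 0 0
0.2 87 [[-0.032, -0.08], [0.035, 0.079]]
     ahead/behind>18mm: 30 26
0.21 877 [[-0.034, -0.08], [0.036, 0.079]]
     ahead/behind>18mm: 499 340
0.22 2219 [[-0.033, -0.077], [0.035, 0.076]]
     ahead/behind>18mm: 1080 887
0.23 1359 [[-0.033, -0.085], [0.035, 0.084]]
     ahead/behind>18mm: 618 401
0.24 5744 [[-0.031, -0.087], [0.034, 0.086]]
     ahead/behind>18mm: 1912 1357
0.25 834 [[-0.023, -0.079], [0.026, 0.079]]
     ahead/behind>18mm: 398 294
```

The whole hand sits about 25 mm above the reported TCP, with tips at about TCP+0.025 and the body at TCP+0.105. Its x and y are right. I'll carry on down by contact.

Run:
```python
from h import *
f0=np.array(current_force())
for z in(.078,.072,.067,.063,.0585):
    r=servo_line(W(-.128,.033,z),rate=.03,contact_N=9); print(r,L(current_position()),np.round(np.array(current_force())-f0,1))
    if r: break
sleep(.3); print(current_clock(),np.round(np.array(current_force())-f0,1),L(current_position()))
ims=[]
for n in("scene","side"):
    c=capture(n); u,v=pix(c,W(-.09,.03,.1))[0].astype(int)
    i=c["image"][max(v-90,0):v+90,max(u-90,0):u+90]; ims.append(cv2.resize(i,(400,400),interpolation=cv2.INTER_CUBIC))
cv2.imwrite("pics/e.png",np.hstack(ims))
```

```text
False [-0.1278  0.0333  0.0776] [-0.1 -0.2  0.3]
False [-0.1279  0.0332  0.0717] [ 0.2 -0.5  0.3]
False [-0.1283  0.0326  0.0671] [1.3 0.  1.3]
False [-0.1283  0.0324  0.0631] [ 2.2 -0.1  1.1]
False [-0.1284  0.0318  0.0588] [5.4 2.  3.7]
9.2833 [5.5 1.8 2.3] [-0.1284  0.0318  0.059 ]
```

View pics/e.png

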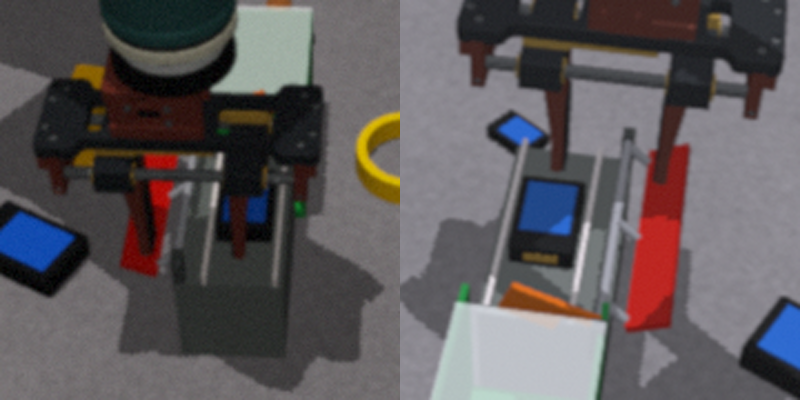

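The flap has started to open: the orange plate is tilted at (550,300) in the side view. I'll measure its angle from the bar's plane.

```bash
cat >> h.py <<'E'
def flap():
    c=capture("side");h=cv2.cvtColor(c["image"],cv2.COLOR_BGR2HSV)
    red=((h[...,0]<4)|(h[...,0]>175))&(h[...,1]>200)&(h[...,2]>70)
    p=cloud(c,cv2.erode(red.astype(np.uint8),np.ones((3,3)))>0)
    l=np.c_[(p[:,:2]-O)@X,(p[:,:2]-O)@Y,p[:,2]]
    l=l[(l[:,0]>-.1)&(l[:,0]<0)&(l[:,1]>.04)&(l[:,1]<.09)&(l[:,2]>.07)&(l[:,2]<.125)]
    k=np.polyfit(l[:,1],l[:,2],1); return round(np.pi/4-np.arctan(k[0]),3),np.round([l[:,1].mean(),l[:,2].mean()],4),len(l)
E
python3 - <<'E'
from h import *
print(flap())
f0=np.array([0,0,0.])
for z in(.056,.053):
    r=servo_line(W(-.128,.033,z),rate=.03,contact_N=12); sleep(.2); f=np.array(current_force()); print(r,L(current_position()),np.round([f[:2]@X,f[:2]@Y,f[2]],1),flap())
    if r: break
print(current_clock())
E
```

```text
(np.float64(0.386), array([0.0663, 0.0958]), 642)
False [-0.1284  0.0312  0.0567] [ 0.8 -6.6  4.9] (np.float64(0.463), array([0.0658, 0.0935]), 732)
False [-0.1285  0.0306  0.0541] [ 1.  -8.2  5.9] (np.float64(0.594), array([0.064 , 0.0904]), 713)
10.4333
```

Run:
```python
from h import *
for y,z in((.029,.053),(.029,.050),(.0285,.0475),(.028,.0455)):
    r=servo_line(W(-.128,y,z),rate=.03,contact_N=12); sleep(.15); f=np.array(current_force()); a_=flap(); print(r,L(current_position()),np.round([f[:2]@X,f[:2]@Y,f[2]],1),a_)
    if r or a_[0]>.76: break
print(current_clock(),current_finger_gap())
```

```text
False [-0.128   0.0292  0.0529] [-0.1 -1.5  4.5] (np.float64(0.641), array([0.0632, 0.0893]), 665)
False [-0.1281  0.0278  0.0507] [ 0.9 -3.7  7.1] (np.float64(0.745), array([0.0613, 0.0868]), 666)
False [-0.1282  0.027   0.0496] [ 2.7 -2.4 18.2] (np.float64(0.797), array([0.0609, 0.086 ]), 675)
11.8167 0.054753033893232474
```

Fully open (0.797 rad) at the hard stop. I ease the load slightly and push along the channel.

Run:
```python
from h import *
def cart():
    c=capture("side"); 
    for s in silhouettes("side","cartridge"):
        p=cloud(c,s["region"]); l=np.c_[(p[:,:2]-O)@X,(p[:,:2]-O)@Y,p[:,2]]; m=np.median(l,0)
        if abs(m[1])<.035 and -.16<m[0]<.13: return np.round(np.percentile(l,[3,50,97],axis=0),3).tolist()
servo_line(W(-.128,.027,.0490),rate=.03)
for x in(-.105,-.085,-.065,-.05):
    r=servo_line(W(x,.027,.0490),rate=.04,contact_N=15); f=np.array(current_force()); a_=flap(); print(r,L(current_position()),np.round([f[:2]@X,f[:2]@Y,f[2]],1),a_[0],cart())
    if r or a_[0]<.68: break
print(current_clock())
ims=[]
for n in("scene","side"):
    c=capture(n); u,v=pix(c,W(-.05,.03,.1))[0].astype(int)
    i=c["image"][max(v-90,0):v+90,max(u-90,0):u+90]; ims.append(cv2.resize(i,(400,400),interpolation=cv2.INTER_CUBIC))
cv2.imwrite("pics/f.png",np.hstack(ims))
```

```text
False [-0.1069  0.0265  0.05  ] [-4.7 -0.9  9.1] 0.782 [[-0.137, -0.036, 0.007], [0.057, 0.014, 0.104], [0.126, 0.069, 0.112]]
False [-0.087   0.0263  0.05  ] [-5.5  0.2  9.2] 0.79 [[-0.072, -0.019, 0.086], [-0.048, -0.002, 0.096], [-0.013, 0.019, 0.098]]
False [-0.0671  0.0262  0.0501] [-5.1 -0.7 10.1] 0.801 [[-0.053, -0.019, 0.093], [-0.036, -0.003, 0.096], [0.005, 0.019, 0.137]]
False [-0.052   0.0261  0.0501] [-5.1 -1.2 10. ] 0.779 [[-0.038, -0.019, 0.095], [-0.016, -0.008, 0.097], [0.007, 0.019, 0.128]]
15.2167
```

View pics/f.png

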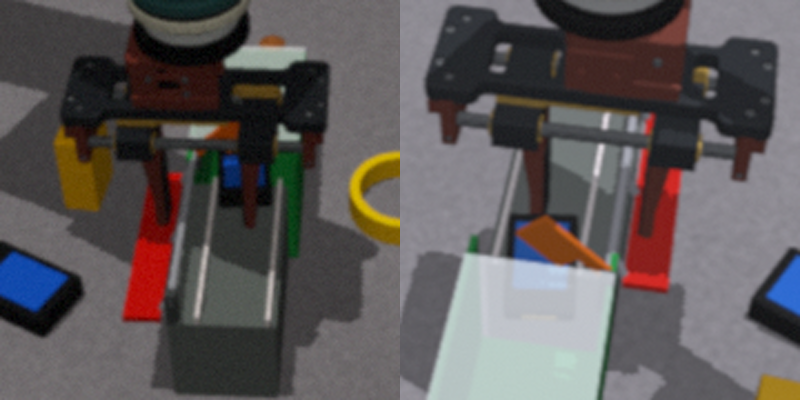

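The cartridge's nose is under the raised orange plate (545,240 in the side view), and its rear edge is at x of about -40 mm. I keep pushing.

Run:
```python
from h import *
for x in(-.042,-.034,-.027,-.021):
    r=servo_line(W(x,.027,.0490),rate=.04,contact_N=12); f=np.array(current_force()); a_=flap(); print(r,L(current_position()),np.round([f[:2]@X,f[:2]@Y,f[2]],1),a_[0])
    if r or a_[0]<.68: break
print(current_clock())
ims=[]
for n in("scene","side"):
    c=capture(n); u,v=pix(c,W(0,.02,.08))[0].astype(int)
    i=c["image"][max(v-90,0):v+90,max(u-90,0):u+90]; ims.append(cv2.resize(i,(400,400),interpolation=cv2.INTER_CUBIC))
cv2.imwrite("pics/g.png",np.hstack(ims))
```

```text
False [-0.044   0.0261  0.0501] [-5.2 -0.7 10.8] 0.802
False [-0.0359  0.0261  0.0501] [-4.9 -1.9 11.1] 0.73
False [-0.029   0.026   0.0501] [-5.4 -0.9 11. ] 0.809
False [-0.023   0.0261  0.0501] [-5.7 -0.6 10.1] 0.845
16.8417
```

View pics/g.png

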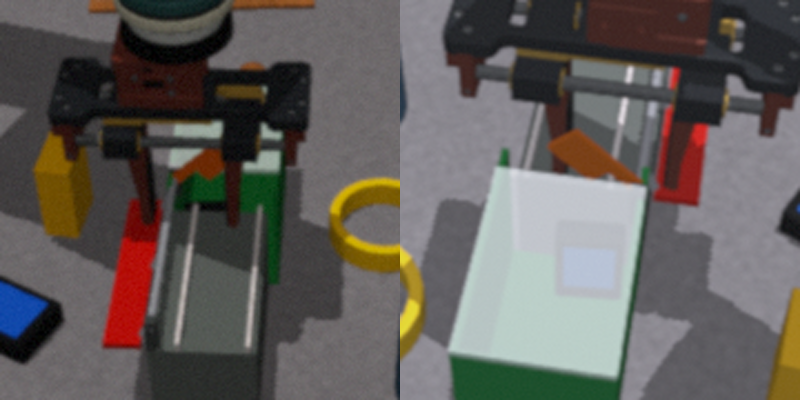

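The side view shows the cartridge on the box floor at (588,260), seen through the clear roof. Now I back off, let the flap shut and move clear.

Run:
```python
from h import *
servo_line(W(-.06,.027,.0495),rate=.08)
servo_line(W(-.06,.030,.10),rate=.08)
servo_line(W(-.06,.033,.25),rate=.15)
servo_line(W(-.20,.033,.25),rate=.15); sleep(.5)
print(flap(),L(current_position()),np.round(current_force(),1),current_clock())
c=capture("side")
for q in("mug","tape","stamp","carton"):
    for s in silhouettes("side",q)[:1]: print(q,np.round(s["xy"]),np.round(np.median(cloud(c,s["region"]),0),3))
cv2.imwrite("pics/h.png",c["image"])
```

```text
(np.float64(-0.003), array([0.068 , 0.1067]), 441) [-0.1999  0.033   0.25  ] [ 0.2 -0.1 -0.1] 21.15
mug [222. 198.] [0.769 0.077 0.061]
tape [221. 295.] [0.668 0.201 0.022]
stamp [291. 443.] [0.497 0.295 0.015]
carton [431. 339.] [0.421 0.116 0.073]
```

View pics/h.png

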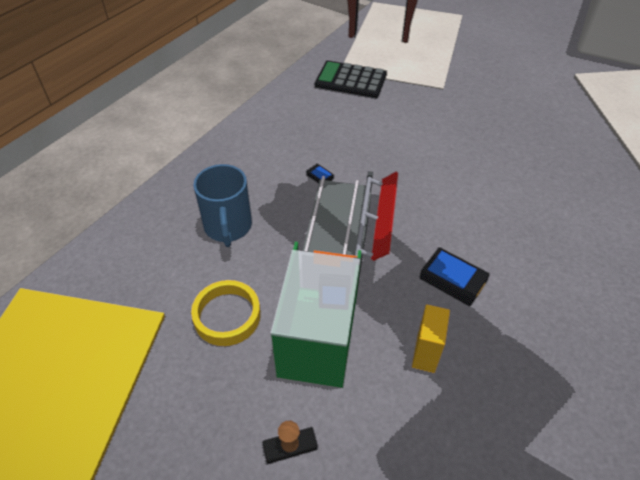

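The cartridge is in the box (334,291), the channel is empty, the flap is shut and the bystanders haven't moved.

```bash
python3 -c "
from bench import *
print(close_job())"
```

```text
the job is handed in; nothing more can be done
None
```

The cartridge was pushed under the held-open flap into the green box, the flap is shut, the hand is clear, the bystanders haven't moved, and the job was handed in at about 21 s (no verdict was returned).

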